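Close the knife drawer and lock it with its pin

ROBOT

A 6-joint arm with a two-finger parallel gripper is mounted at the origin on a cart in front of the work surface, level with it; the furniture and walls round the work are solid. World frame = base frame: x ahead of the robot, y to its left, z up, the work surface at z = 0. Lengths are in mm, angles in rad, forces in N, time in s.
With the tool pointing down it reaches from about 350 to 775 mm from the base axis. Payload 7.3 kg.
Tool frame: the origin (TCP) lies between the finger pads; the fingertips stand tcp_to_tips ahead of it and the grasp point (between the pads) lies 5 mm behind it (tcp_to_tips is the distance from the TCP to the fingertips, in mm); z points along the fingers, x is the direction in which the jaws open and shut, and the axes are right-handed (so a half turn about z gives the same grasp; the last joint's range is limited). The gripper opens to 92 mm and grips with 3 to 60 N. Pads are 19 mm wide; open, the fingers measure 130 mm over their backs; the gripper's body (75 mm by 190 mm) begins 47 mm behind the grasp point.
Start: joints at [-1.469, 0.342, 1.524, -0, 1.275, -0.146], TCP at [128.789, -508.976, 240.741] pointing down, gripper open.
Joint ranges: [-2.53, 2.53], [-0.77, 2.02], [0.04, 2.7], [-1, 4.14], [0.28, 2.66], [-3.11, 3.11]. Speed limits (rad/s): [2.57, 2.57, 3.14, 3.14, 3.14, 3.14].

INTERFACE

Orientations are given as [roll, pitch, yaw] about the fixed x, y, z axes, in that order (R = Rz(yaw) Ry(pitch) Rx(roll)).
In Python, from plant import * gives the robot as it stands.
- The arm moves only by the tool drive_tool, never from a script. Its argument "deltas" is a list of rows, each an object of numbers: "hand": the gripper's target within -1 to 1 (shut at 1, half-way at 0, fully open at -1); "tx", "ty", "tz": the shift along the tool's x, y, z each as a share of 4 cm, from -1 to 1; "wx", "wy", "wz": the turn, a rotation vector about the tool's x, y, z each as a share of 5 degrees, from -1 to 1. In form: [{"hand": .., "tx": .., "ty": .., "tz": .., "wx": .., "wy": .., "wz": ..}, ...]. A call has 1 to 20 rows; each row shifts and turns the commanded pose from where the row before left it, along the tool's axes as they then stand; what a row does not reach is not made up. A row lasts 1/12 s, in which the tool goes at most 41.7 mm and 7.16 degrees, less where a joint would pass 70% of its speed; a pose out of reach is approached as far as the arm can. A call with a number of a shift or a turn outside -1 to 1 is refused whole. A call with a gripper value outside its range is refused whole. The fingers move at their own pace and stop on an object; the grip force is fixed at half the most. Time passes only in rows, so rows that do not move let the fingers close. It gives the time, the measured TCP pose, the force and the opening at its end, in the units of the state.
- get_obs(): the state, without advancing time (a new reading comes with each control period).
- capture(name): name is "scene" or "top" or "wrist"; returns the picture (420x560x3 uint8, red, green, blue); there is no depth.
- camera_model(name): a dict with "fx", "fy", "cx", "cy" (pixels), "rvec" (rotation vector, rad) and "tvec" (3), from world to camera coordinates, as OpenCV has them. Camera axes: x right, y down, z forward; pixel columns grow to the right and rows downward; lengths in mm; the calibration is good to about 2 mm. A picture is of the moment at which its call begins: read the wrist's pose just before it. camera_model takes no time and is no camera call; for the wrist camera it gives the pose at the moment of the call.
- close_job(): hands the job in, once; it reports no verdict.
The state is a dict: "time": time; "joint_positions": joint angles; "dq": joint speeds; "tau": joint torques, N m; "tool_pos": TCP position; "tcp_rot": TCP orientation; "contact_force": force on the tool from outside, world axes, zero at the start; "moment": the same for the moment, N m; "grip_width": finger opening in mm.
Only numpy, scipy, OpenCV 4.12 (cv2) and the standard library are available. Lean on these libraries where they do the work, as an engineer would, in place of code of your own. Each camera call takes 0.05 s, during which the arm holds its last target.

TASK

Lock the small wooden knife box: push its drawer fully in so that the hole in the drawer's steel tongue lines up between the holes of the two steel lugs, then take the long pin from the wooden rest and drop it upright through all three holes until its collar lies on the upper lug. Leave the short pin in the rest, and let go of the long pin.

Things in the scene. Friction and masses are not known exactly. Their poses are not given: they have to be found in the camera images.
- knife_drawer (a joint): Drawer opening, m: 0 = fully in, at a stop; starts 0.035-0.06; friction about 2.5 N, stays where left. A flat steel tongue (60 mm wide, 10 thick, 34 to 44 mm above the worktop) sticks out of the drawer front. Push its rounded front edge, which is 53 mm plus the opening from the lock axis, on the -x side of lock_hole. Its 34 mm hole is on the lock axis when the drawer is in.
- lock_hole (a point): Centre of the 34 mm hole in the upper steel lug (60x66x10 mm), at its top face, 76 mm above the worktop. z up; x points into the fixed wooden box (165 deep, 180 wide, 76 high), which begins 30 mm behind this point; the drawer closes along +x. The lower lug (12 mm thick, on the worktop) has the same hole exactly below. Both lugs end 30 mm in front of the hole axis.
- long_pin: The right pin, 122 mm, 0.10-0.16 kg: steel shank 12 mm thick, 72 long; above it a round collar 48 wide, 6 thick; above that a round wooden grip 24 thick, 44 tall. Origin at the shank's lower tip, z up the pin. Stands upright, tip on the worktop, in either of two 15 mm holes, 110 mm apart, in a fixed wooden rest 170x56x44 mm left of the box; collar 28 mm above the rest.
- short_pin: The wrong pin: alike, but its shank is only 46 mm (96 mm in all), too short for the lower lug. Origin at its lower tip. It stands in the other hole of the rest, collar almost on the rest. Leave it there.

How it is judged (in metres and radians):
On the way:
1. the drawer is pushed fully in (within 8 mm) (value of joint knife_drawer below 0.008 m), for 0.2 s.
At the end, for the whole second after the job is handed in: The drawer is in (within 10 mm) and the long pin stands at rest and upright (within 10 degrees) through the holes of the upper lug, the tongue and the lower lug: its tip within 16 mm of the hole axis and at least 66 mm below the upper lug's top face (72 mm when the collar lies on the lug) (value of joint knife_drawer below 0.01 m and horizontal distance between long_pin and lock_hole below 0.016 m and z of long_pin in the frame of lock_hole below -0.066 m and angle between long_pin's own z axis and vertical below 0.17 rad and linear speed of long_pin below 0.02 m/s); the robot touches nothing.
It fails at once if the short pin is taken out of its place in the rest (moved more than 40 mm) (distance of short_pin from where it was at the start of the episode above 0.04 m).
It also fails if it takes over 48 s, if anything falls off the work surface, if the arm or the gripper's body presses on something with over 40 N, if the wrist force passes 120 N, or if a joint passes its speed limit or range.

## Working session

There is one attempt and no reset: what is moved stays moved. The work goes in short steps, Python scripts to look and compute and a tool call to move; the robot and the scene stay as the last step left them, time stands still between calls to the robot, and variables do not carry over. Pictures are saved under pics/ and viewed, and the job is handed in when it is done.

Besides the shell and the picture viewer there is one more tool, called after "Call:" by a JSON object that holds its "op" and its "data", one argument or row to a line. drive_tool: Moves the arm, as the interface text tells. Its arguments: {"type":"object","properties":{"deltas":{"type":"array","items":{"type":"object","properties":{"hand":{"type":"number"},"tx":{"type":"number"},"ty":{"type":"number"},"tz":{"type":"number"},"wx":{"type":"number"},"wy":{"type":"number"},"wz":{"type":"number"}}}}},"required":["deltas"]}

```bash
mkdir -p pics; ls
python3 - <<'E'
from plant import *
import cv2
o=get_obs();print(o)
for n in ("scene","top"):
    cv2.imwrite(f"pics/{n}0.png",cv2.cvtColor(capture(n),cv2.COLOR_RGB2BGR)); print(n,camera_model(n))
E
```

```text
pics
{'time': 0.0, 'joint_positions': array([-1.46900502e+00,  3.42740771e-01,  1.52506576e+00, -6.21728748e-06,
        1.27543488e+00, -1.46017645e-01]), 'dq': array([-0.00076664,  0.000435  ,  0.0014167 , -0.00091881, -0.00177692,
        0.00107213]), 'tau': array([-1.07586322e-03, -4.31245136e+01, -2.44219744e+01,  7.17211794e-02,
        5.57910406e-02, -1.23179148e-04]), 'tool_pos': array([ 128.73999791, -508.53815718,  240.01859431]), 'tcp_rot': array([-3.14135864e+00,  1.63207879e-03, -1.32298537e+00]), 'contact_force': array([-1.09140069,  0.03583675,  0.03108833]), 'moment': array([ 0.00825233, -0.0047344 , -0.00395369]), 'grip_width': 91.60720585067702}
scene {'fx': 387.9698967433075, 'fy': 387.9698967433075, 'cx': 278.6187337607811, 'cy': 211.51520139274888, 'rvec': array([ 1.07187632, -2.27691406,  1.11186788]), 'tvec': array([458.1239729 , 224.53414148, 655.86894175])}
top {'fx': 453.59150326068414, 'fy': 453.59150326068414, 'cx': 276.4462858049206, 'cy': 213.31493430941634, 'rvec': array([ 2.1243686 , -2.17465285,  0.16255778]), 'tvec': array([ 159.49708494,  551.48810714, 1023.44483912])}
```

View pics/scene0.png

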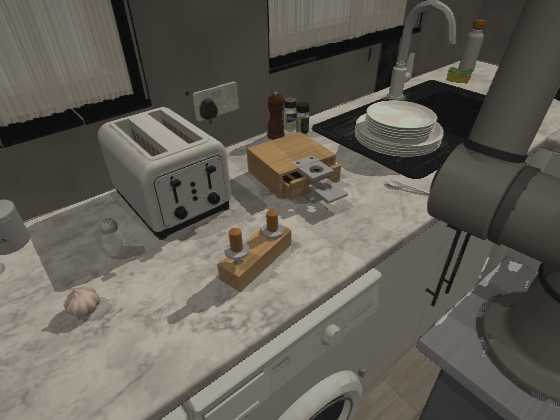

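View pics/top0.png

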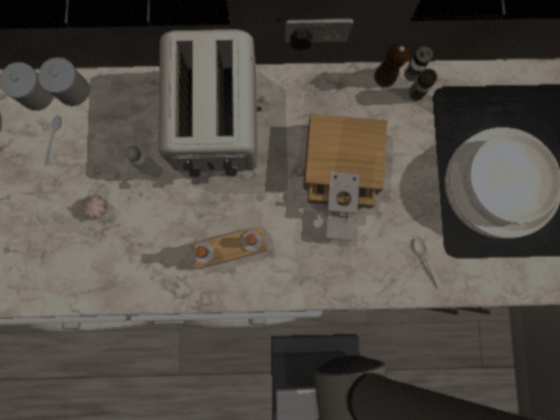

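The scene shows the box with its tongue out at (325,188), and the rest with two pins at (236,245) and (272,222). In the top view the lug hole is near (344,198) and the rest near (230,247). I'll zoom in for detail.

Run:
```python
import cv2
a=cv2.imread("pics/top0.png")[100:280,180:400]; a=cv2.convertScaleAbs(a,alpha=1.6)
cv2.imwrite("pics/top0z.png",cv2.resize(a,None,fx=3.3,fy=3.3,interpolation=cv2.INTER_CUBIC))
a=cv2.imread("pics/scene0.png")[120:300,200:360]
cv2.imwrite("pics/scene0z.png",cv2.resize(a,None,fx=3.3,fy=3.3,interpolation=cv2.INTER_CUBIC))
```

```text
(no output)
```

View pics/top0z.png

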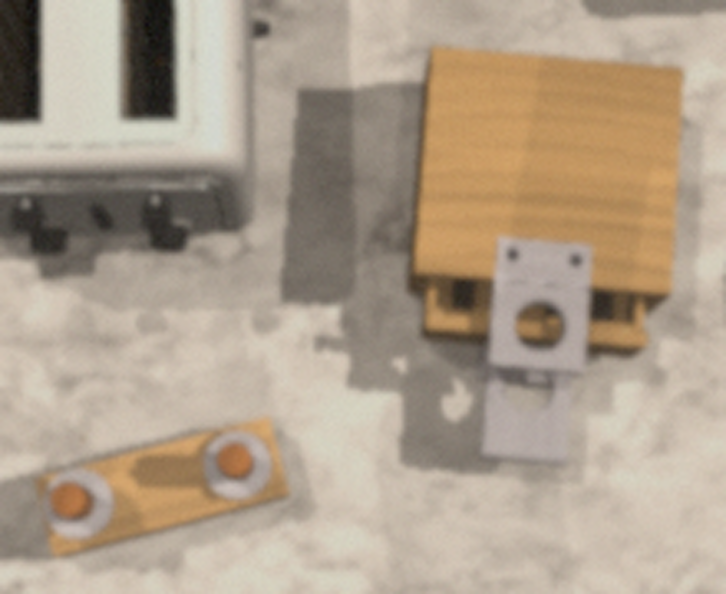

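View pics/scene0z.png

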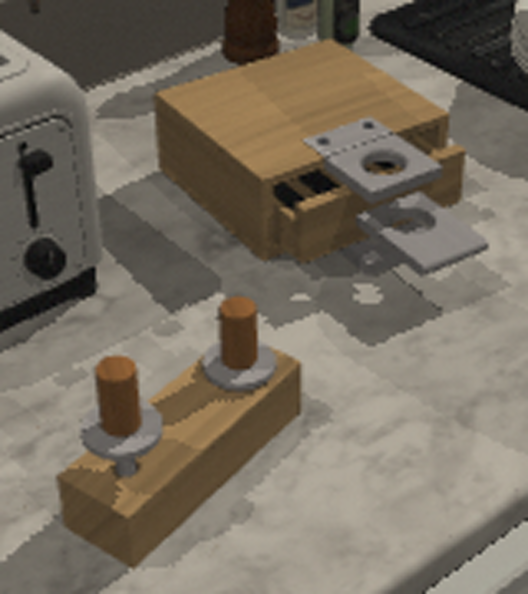

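The collar that stands high off the rest (long pin) is the left one; the right one sits nearly on the rest (short pin). Next I'll convert pixels to positions.

```bash
cat > h.py <<'E'
import numpy as np, cv2
from plant import *
def ray(n,uv,z,cm=None):
    c=cm or camera_model(n); R,_=cv2.Rodrigues(np.array(c['rvec'])); t=np.array(c['tvec'])
    d=R.T@np.array([(uv[0]-c['cx'])/c['fx'],(uv[1]-c['cy'])/c['fy'],1]); o=-R.T@t
    return (o+d*(z-o[2])/d[2]).round(1)
def Z(p): return (180+p[0]/3.3-.35,100+p[1]/3.3-.35)
def S(p): return (200+p[0]/3.3-.35,120+p[1]/3.3-.35)
E
python3 - <<'E'
from h import *
T=lambda p,z:ray("top",Z(p),z)
C=lambda p,z:ray("scene",S(p),z)
print("hole",T((541,327),76),C((383,162),76))
print("tongue front",T((483,455),44),T((566,462),44), "scene",C((426,270),44),C((487,242),44))
b=[T(p,76) for p in((413,275),(670,297),(433,47),(683,69))];print("box",b, np.linalg.norm(b[1]-b[0]),np.linalg.norm(b[2]-b[0]))
d=b[2]-b[0]+b[3]-b[1];print("closing yaw",np.arctan2(d[1],d[0]),"front",np.arctan2(*(b[0]-b[1])[[1,0]])-np.pi/2)
r=[T(p,44) for p in((38,480),(270,418),(288,492),(55,553))];print("rest",r,np.linalg.norm(r[1]-r[0]),np.linalg.norm(r[2]-r[1]))
print("long",T((70,501),122),C((116,366),122));print("short",T((235,461),96),C((238,306),96))
print("long if short",T((70,501),96))
E
```

```text
hole [579.7  -6.6  76. ] [579.   -2.1  76. ]
tongue front [495.1  33.1  44. ] [488.8 -24.9  44. ] scene [489.6  38.7  44. ] [485.5 -20.1  44. ]
box [array([618.3,  80.4,  76. ]), array([598.7, -96.8,  76. ]), array([782.7,  60.9,  76. ]), array([ 762.6, -115.4,   76. ])] 178.28067758453238 165.5524388222657
closing yaw -0.11553555724115397 front -0.11016168107570534
rest [array([484.8, 345.1,  44. ]), array([524.7, 182.1,  44. ]), array([472.4, 170.5,  44. ]), array([433.8, 333.1,  44. ])] 167.81242504653824 53.57098095051095
long [464.6 310.3 122. ] [464.2 314.5 122. ]
short [490.3 204.6  96. ] [489.8 208.2  96. ]
long if short [466.3 314.4  96. ]
```

Run:
```python
import plant
print([n for n in dir(plant) if n[0]!='_'])
print(getattr(plant,'tcp_to_tips',None))
```

```text
['Unreachable', 'camera_model', 'capture', 'close_job', 'get_obs', 'tcp_to_tips']
14.0
```

Call:
{"op": "drive_tool", "data": {
  "deltas": [
    {"hand": 1,"wz": 0.82},
    {"hand": 1,"wz": 0.82},
    {"hand": 1,"wz": 0.82},
    {"hand": 1,"wz": 0.82},
    {"hand": 1,"wz": 0.84},
    {"hand": 1,"tx": -0.92,"ty": -0.446},
    {"hand": 1,"tx": -0.92,"ty": -0.446},
    {"hand": 1,"tx": -0.92,"ty": -0.446}
  ]
}}

```text
invalid input
```

Call:
{"op": "drive_tool", "data": {
  "deltas": [
    {"hand": 1,"tx": 0,"ty": 0,"tz": 0,"wx": 0,"wy": 0,"wz": 0.82},
    {"hand": 1,"tx": 0,"ty": 0,"tz": 0,"wx": 0,"wy": 0,"wz": 0.82},
    {"hand": 1,"tx": 0,"ty": 0,"tz": 0,"wx": 0,"wy": 0,"wz": 0.82},
    {"hand": 1,"tx": 0,"ty": 0,"tz": 0,"wx": 0,"wy": 0,"wz": 0.82},
    {"hand": 1,"tx": 0,"ty": 0,"tz": 0,"wx": 0,"wy": 0,"wz": 0.84},
    {"hand": 1,"tx": -0.92,"ty": -0.446,"tz": 0,"wx": 0,"wy": 0,"wz": 0},
    {"hand": 1,"tx": -0.92,"ty": -0.446,"tz": 0,"wx": 0,"wy": 0,"wz": 0}
  ]
}}

```text
time: 0.68
tool_pos: [172.0, -439.6, 239.7]
tcp_rot: [3.141, 0.001, -1.686]
contact_force: [0.7, -0.1, 0.2]
grip_width: 49.6
```

Call:
{"op": "drive_tool", "data": {
  "deltas": [
    {"hand": 1,"tx": -0.92,"ty": -0.446,"tz": 0,"wx": 0,"wy": 0,"wz": 0},
    {"hand": 1,"tx": -0.92,"ty": -0.446,"tz": 0,"wx": 0,"wy": 0,"wz": 0},
    {"hand": 1,"tx": -0.92,"ty": -0.446,"tz": 0,"wx": 0,"wy": 0,"wz": 0},
    {"hand": 1,"tx": -0.92,"ty": -0.446,"tz": 0,"wx": 0,"wy": 0,"wz": 0},
    {"hand": 1,"tx": -0.92,"ty": -0.446,"tz": 0,"wx": 0,"wy": 0,"wz": 0},
    {"hand": 1,"tx": -0.92,"ty": -0.446,"tz": 0,"wx": 0,"wy": 0,"wz": 0},
    {"hand": 1,"tx": -0.92,"ty": -0.446,"tz": 0,"wx": 0,"wy": 0,"wz": 0},
    {"hand": 1,"tx": -0.92,"ty": -0.446,"tz": 0,"wx": 0,"wy": 0,"wz": 0},
    {"hand": 1,"tx": -0.92,"ty": -0.446,"tz": 0,"wx": 0,"wy": 0,"wz": 0},
    {"hand": 1,"tx": -0.92,"ty": -0.446,"tz": 0,"wx": 0,"wy": 0,"wz": 0},
    {"hand": 1,"tx": -0.92,"ty": -0.446,"tz": 0,"wx": 0,"wy": 0,"wz": 0},
    {"hand": 1,"tx": -0.92,"ty": -0.446,"tz": 0,"wx": 0,"wy": 0,"wz": 0},
    {"hand": 1,"tx": -0.92,"ty": -0.446,"tz": 0,"wx": 0,"wy": 0,"wz": 0},
    {"hand": 1,"tx": 0,"ty": 0,"tz": 0,"wx": 0,"wy": 0,"wz": 0},
    {"hand": 1,"tx": 0,"ty": 0,"tz": 0,"wx": 0,"wy": 0,"wz": 0}
  ]
}}

```text
time: 1.93
tool_pos: [456.5, 11.6, 240.1]
tcp_rot: [3.14, -0.0, -1.678]
contact_force: [0.2, -0.3, -0.2]
grip_width: 0.5
```

Run:
```python
from h import *
c=camera_model("wrist");im=capture("wrist");print(c);print(get_obs()['tool_pos'])
np.save("w1.npy",c,allow_pickle=True)
cv2.imwrite("pics/w1.png",cv2.cvtColor(im,cv2.COLOR_RGB2BGR))
```

```text
{'fx': 330.68049296365285, 'fy': 330.68049296365285, 'cx': 279.30738682496644, 'cy': 209.62180780494612, 'rvec': array([-1.97483087,  2.19678906,  0.28771515]), 'tvec': array([ 60.66473224, 405.32681885, 506.33075568])}
[455.92687991  10.30802873 240.13648831]
```

View pics/w1.png

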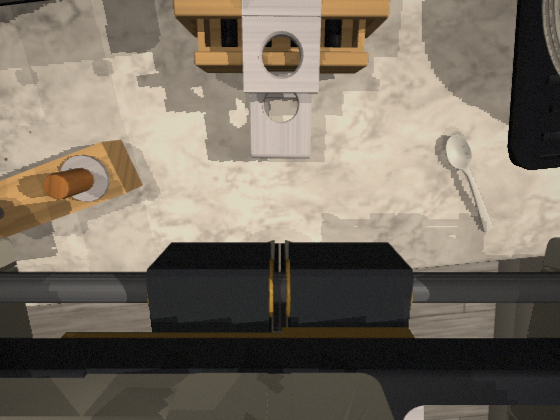

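The wrist view shows the lug hole at (281,54), the tongue front edge from (250,157) to (311,157) and the fingers below.

Run:
```python
from h import *
c=np.load("w1.npy",allow_pickle=True).item()
print(ray(0,(281.5,54),76,c),ray(0,(250.5,156.5),44,c),ray(0,(311,157),44,c))
print(ray(0,(87,177),18+34,c), "short collar")
```

```text
[581.   -2.9  76. ] [494.2  37.9  44. ] [487.2 -23.6  44. ]
[492.1 204.8  52. ] short collar
```

Call:
{"op": "drive_tool", "data": {
  "deltas": [
    {"hand": 1,"tx": 0,"ty": 0,"tz": 0.84,"wx": 0,"wy": 0,"wz": 0},
    {"hand": 1,"tx": 0,"ty": 0,"tz": 0.84,"wx": 0,"wy": 0,"wz": 0},
    {"hand": 1,"tx": 0,"ty": 0,"tz": 0.84,"wx": 0,"wy": 0,"wz": 0},
    {"hand": 1,"tx": 0,"ty": 0,"tz": 0.84,"wx": 0,"wy": 0,"wz": 0},
    {"hand": 1,"tx": 0,"ty": 0,"tz": 0.84,"wx": 0,"wy": 0,"wz": 0},
    {"hand": 1,"tx": 0,"ty": 0,"tz": 0.84,"wx": 0,"wy": 0,"wz": 0},
    {"hand": 1,"tx": 0,"ty": 0,"tz": 0,"wx": 0,"wy": 0,"wz": 0},
    {"hand": 1,"tx": 0,"ty": -0.2,"tz": 0,"wx": 0,"wy": 0,"wz": 0},
    {"hand": 1,"tx": 0,"ty": -0.2,"tz": 0,"wx": 0,"wy": 0,"wz": 0},
    {"hand": 1,"tx": 0,"ty": -0.15,"tz": 0,"wx": 0,"wy": 0,"wz": 0},
    {"hand": 1,"tx": 0,"ty": -0.15,"tz": 0,"wx": 0,"wy": 0,"wz": 0},
    {"hand": 1,"tx": 0,"ty": -0.15,"tz": 0,"wx": 0,"wy": 0,"wz": 0},
    {"hand": 1,"tx": 0,"ty": -0.15,"tz": 0,"wx": 0,"wy": 0,"wz": 0}
  ]
}}

```text
time: 3.07
tool_pos: [496.9, 5.2, 40.1]
tcp_rot: [-3.14, -0.0, -1.682]
contact_force: [-3.5, -0.2, 2.0]
grip_width: 0.6
```

Call:
{"op": "drive_tool", "data": {
  "deltas": [
    {"hand": 1,"tx": 0,"ty": -0.12,"tz": 0,"wx": 0,"wy": 0,"wz": 0},
    {"hand": 1,"tx": 0,"ty": -0.12,"tz": 0,"wx": 0,"wy": 0,"wz": 0},
    {"hand": 1,"tx": 0,"ty": -0.1,"tz": 0,"wx": 0,"wy": 0,"wz": 0},
    {"hand": 1,"tx": 0,"ty": -0.06,"tz": 0,"wx": 0,"wy": 0,"wz": 0},
    {"hand": 1,"tx": 0,"ty": -0.05,"tz": 0,"wx": 0,"wy": 0,"wz": 0}
  ]
}}

```text
time: 3.48
tool_pos: [514.1, 3.3, 39.0]
tcp_rot: [3.141, 0.0, -1.682]
contact_force: [-2.6, 1.3, 1.9]
grip_width: 0.4
```

Call:
{"op": "drive_tool", "data": {
  "deltas": [
    {"hand": 1,"tx": 0,"ty": -0.05,"tz": 0,"wx": 0,"wy": 0,"wz": 0},
    {"hand": 1,"tx": 0,"ty": -0.05,"tz": 0,"wx": 0,"wy": 0,"wz": 0},
    {"hand": 1,"tx": 0,"ty": -0.03,"tz": 0,"wx": 0,"wy": 0,"wz": 0}
  ]
}}

```text
time: 3.73
tool_pos: [516.3, 3.1, 38.7]
tcp_rot: [3.135, -0.0, -1.682]
contact_force: [-13.3, 1.0, 10.5]
grip_width: 0.9
```

Call:
{"op": "drive_tool", "data": {
  "deltas": [
    {"hand": 1,"tx": 0,"ty": -0.03,"tz": 0,"wx": 0,"wy": 0,"wz": 0},
    {"hand": 1,"tx": 0,"ty": 0,"tz": 0,"wx": 0,"wy": 0,"wz": 0},
    {"hand": 1,"tx": 0,"ty": 0,"tz": 0,"wx": 0,"wy": 0,"wz": 0},
    {"hand": 1,"tx": 0,"ty": 0,"tz": 0,"wx": 0,"wy": 0,"wz": 0}
  ]
}}

```text
time: 4.07
tool_pos: [516.3, 3.1, 38.6]
tcp_rot: [3.133, -0.0, -1.682]
contact_force: [-14.1, 0.7, 10.5]
grip_width: 1.0
```

Call:
{"op": "drive_tool", "data": {
  "deltas": [
    {"hand": 1,"tx": 0,"ty": 0.3,"tz": 0,"wx": 0,"wy": 0,"wz": 0},
    {"hand": 1,"tx": 0,"ty": 0.8,"tz": 0,"wx": 0,"wy": 0,"wz": 0},
    {"hand": -1,"tx": 0,"ty": 0.1,"tz": -0.8,"wx": 0,"wy": 0,"wz": 0},
    {"hand": -1,"tx": 0,"ty": 0,"tz": -0.95,"wx": 0,"wy": 0,"wz": 0},
    {"hand": -1,"tx": 0,"ty": 0,"tz": -0.95,"wx": 0,"wy": 0,"wz": 0},
    {"hand": -1,"tx": 0,"ty": 0,"tz": -0.95,"wx": 0,"wy": 0,"wz": 0},
    {"hand": -1,"tx": 0,"ty": 0,"tz": -0.8,"wx": 0,"wy": 0,"wz": 0},
    {"hand": -1,"tx": 0,"ty": 0,"tz": 0,"wx": 0,"wy": 0,"wz": 0},
    {"hand": -1,"tx": 0,"ty": 0,"tz": 0,"wx": 0,"wy": 0,"wz": 0}
  ]
}}

```text
time: 4.82
tool_pos: [474.0, 7.7, 219.0]
tcp_rot: [-3.136, -0.0, -1.683]
contact_force: [-0.3, 0.3, -0.3]
grip_width: 42.9
```

Run:
```python
from h import *
c=camera_model("wrist");im=capture("wrist");o=get_obs();print(o['tool_pos'],o['tcp_rot'],o['contact_force'],o['joint_positions'])
np.save("w2.npy",c,allow_pickle=True)
cv2.imwrite("pics/w2.png",cv2.cvtColor(im,cv2.COLOR_RGB2BGR))
```

```text
[472.88789839   7.85856998 217.24779141] [-3.13981029e+00 -1.67933732e-04 -1.68253448e+00] [-0.34270991  0.37325867 -0.9697235 ] [-1.45562312e-01  2.68156325e-01  1.69971084e+00 -1.16724337e-04
  1.17193847e+00  1.53701726e+00]
```

View pics/w2.png

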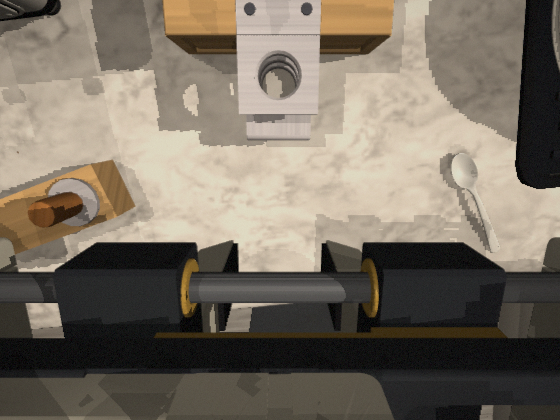

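The drawer is in: the wrist view shows three concentric holes at (279,75). Next I'll go to the long pin.

Call:
{"op": "drive_tool", "data": {
  "deltas": [
    {"hand": -0.3,"tx": -0.92,"ty": 0.33,"tz": 0,"wx": 0,"wy": 0,"wz": 0},
    {"hand": -0.3,"tx": -0.92,"ty": 0.33,"tz": 0,"wx": 0,"wy": 0,"wz": 0},
    {"hand": -0.3,"tx": -0.92,"ty": 0.33,"tz": 0,"wx": 0,"wy": 0,"wz": 0},
    {"hand": -0.3,"tx": -0.92,"ty": 0.33,"tz": 0,"wx": 0,"wy": 0,"wz": 0},
    {"hand": -0.3,"tx": -0.92,"ty": 0.33,"tz": 0,"wx": 0,"wy": 0,"wz": 0},
    {"hand": -0.3,"tx": -0.92,"ty": 0.33,"tz": 0,"wx": 0,"wy": 0,"wz": 0},
    {"hand": -0.3,"tx": -0.92,"ty": 0.33,"tz": 0,"wx": 0,"wy": 0,"wz": 0},
    {"hand": -0.3,"tx": -0.92,"ty": 0.33,"tz": 0,"wx": 0,"wy": 0,"wz": 0},
    {"hand": -0.3,"tx": 0,"ty": 0,"tz": 0,"wx": 0,"wy": 0,"wz": 0},
    {"hand": -0.3,"tx": 0,"ty": 0,"tz": 0,"wx": 0,"wy": 0,"wz": 0},
    {"hand": -0.3,"tx": 0,"ty": 0,"tz": 0,"wx": 0,"wy": 0,"wz": 0}
  ]
}}

```text
time: 5.78
tool_pos: [399.9, 311.8, 215.4]
tcp_rot: [3.139, -0.002, -1.682]
contact_force: [-0.1, -0.3, 0.4]
grip_width: 59.4
```

Run:
```python
from h import *
c=np.load("w2.npy",allow_pickle=True).item(); print("hole",ray(0,(279.5,75),76,c))
c=camera_model("wrist");im=capture("wrist");o=get_obs();print(o['tool_pos'],o['tcp_rot'],o['contact_force'],o['grip_width'])
np.save("w3.npy",c,allow_pickle=True)
cv2.imwrite("pics/w3.png",cv2.cvtColor(im,cv2.COLOR_RGB2BGR))
```

```text
hole [580.4  -3.7  76. ]
[400.299093   311.29932219 215.82439856] [ 3.13983381e+00 -1.81882421e-03 -1.68308745e+00] [-0.46700481 -0.15710993  0.75253937] 59.88597097203356
```

View pics/w3.png

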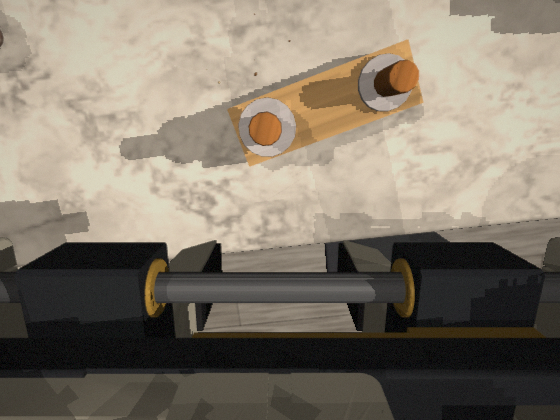

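The wrist view shows the long pin's top at (265,129) on the left and the short pin's at (404,76) on the right.

Run:
```python
from h import *
c=np.load("w3.npy",allow_pickle=True).item()
print("long top",ray(0,(264.5,128.5),122,c),"collar",ray(0,(267,126.5),78,c))
print("short top",ray(0,(404,76.5),96,c),"collar",ray(0,(386.5,82.5),52,c))
```

```text
long top [465.2 315.5 122. ] collar [465.9 315.1  78. ]
short top [490.8 208.4  96. ] collar [491.2 207.6  52. ]
```

Call:
{"op": "drive_tool", "data": {
  "deltas": [
    {"hand": -0.3,"tx": -0.14,"ty": -0.8,"tz": 0,"wx": 0,"wy": 0,"wz": 0},
    {"hand": -0.3,"tx": -0.13,"ty": -0.8,"tz": 0,"wx": 0,"wy": 0,"wz": 0},
    {"hand": -0.3,"tx": 0,"ty": 0,"tz": 0,"wx": 0,"wy": 0,"wz": 0},
    {"hand": -0.3,"tx": 0,"ty": 0,"tz": 0.74,"wx": 0,"wy": 0,"wz": 0},
    {"hand": -0.3,"tx": 0,"ty": 0,"tz": 0.74,"wx": 0,"wy": 0,"wz": 0},
    {"hand": -0.3,"tx": 0,"ty": 0,"tz": 0.74,"wx": 0,"wy": 0,"wz": 0},
    {"hand": -0.3,"tx": 0,"ty": 0,"tz": 0.37,"wx": 0,"wy": 0,"wz": 0},
    {"hand": -0.3,"tx": 0,"ty": 0,"tz": 0.36,"wx": 0,"wy": 0,"wz": 0},
    {"hand": -0.3,"tx": 0,"ty": 0,"tz": 0,"wx": 0,"wy": 0,"wz": 0},
    {"hand": -0.3,"tx": 0,"ty": 0,"tz": 0,"wx": 0,"wy": 0,"wz": 0}
  ]
}}

```text
time: 6.67
tool_pos: [465.2, 314.4, 98.5]
tcp_rot: [3.14, -0.001, -1.685]
contact_force: [0.7, 0.5, 0.4]
grip_width: 59.7
```

Run:
```python
from h import *
o=get_obs();print(o['tool_pos'],o['contact_force'],o['grip_width'])
for n in("wrist","scene"):
    im=cv2.cvtColor(capture(n),cv2.COLOR_RGB2BGR)
    if n=="scene": im=cv2.resize(im[120:300,150:390],None,fx=3,fy=3)
    cv2.imwrite(f"pics/{n}4.png",im)
```

```text
[465.22796563 314.42534259  98.52237166] [0.74091748 0.49201821 0.4482583 ] 59.67722742357302
```

View pics/wrist4.png

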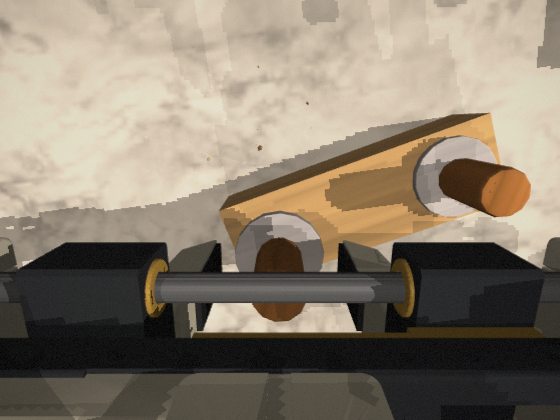

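View pics/scene4.png

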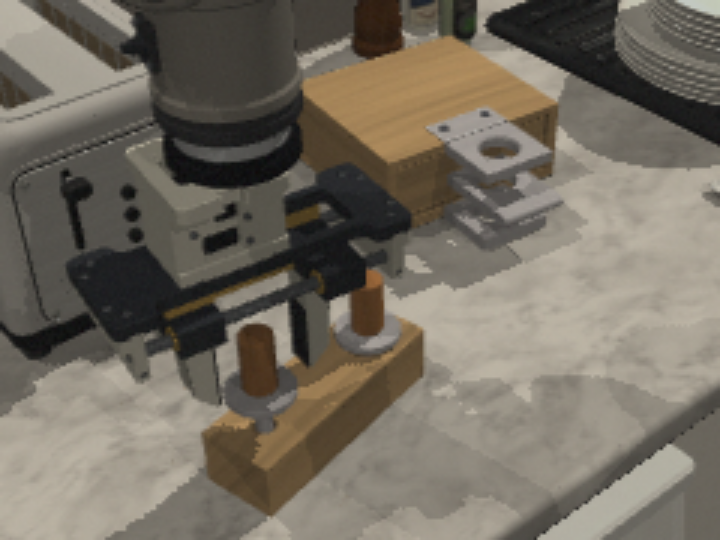

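The pin sits centred between the fingers (wrist view, column 279). I'll close and lift.

Call:
{"op": "drive_tool", "data": {
  "deltas": [
    {"hand": 1,"tx": 0,"ty": 0,"tz": 0,"wx": 0,"wy": 0,"wz": 0},
    {"hand": 1,"tx": 0,"ty": 0,"tz": 0,"wx": 0,"wy": 0,"wz": 0},
    {"hand": 1,"tx": 0,"ty": 0,"tz": 0,"wx": 0,"wy": 0,"wz": 0},
    {"hand": 1,"tx": 0,"ty": 0,"tz": 0,"wx": 0,"wy": 0,"wz": 0},
    {"hand": 1,"tx": 0,"ty": 0,"tz": 0,"wx": 0,"wy": 0,"wz": 0},
    {"hand": 1,"tx": 0,"ty": 0,"tz": 0,"wx": 0,"wy": 0,"wz": 0},
    {"hand": 1,"tx": 0,"ty": 0,"tz": 0,"wx": 0,"wy": 0,"wz": 0},
    {"hand": 1,"tx": 0,"ty": 0,"tz": 0,"wx": 0,"wy": 0,"wz": 0}
  ]
}}

```text
time: 7.43
tool_pos: [465.3, 315.9, 99.2]
tcp_rot: [-3.141, 0.0, -1.682]
contact_force: [-0.5, 0.4, 2.2]
grip_width: 23.5
```

Call:
{"op": "drive_tool", "data": {
  "deltas": [
    {"hand": 1,"tx": 0,"ty": 0,"tz": -0.3,"wx": 0,"wy": 0,"wz": 0},
    {"hand": 1,"tx": 0,"ty": 0,"tz": -0.6,"wx": 0,"wy": 0,"wz": 0},
    {"hand": 1,"tx": 0,"ty": 0,"tz": -0.6,"wx": 0,"wy": 0,"wz": 0},
    {"hand": 1,"tx": 0,"ty": 0,"tz": -0.6,"wx": 0,"wy": 0,"wz": 0},
    {"hand": 1,"tx": 0,"ty": 0,"tz": -0.6,"wx": 0,"wy": 0,"wz": 0},
    {"hand": 1,"tx": 0,"ty": 0,"tz": -0.3,"wx": 0,"wy": 0,"wz": 0},
    {"hand": 1,"tx": 0,"ty": 0,"tz": 0,"wx": 0,"wy": 0,"wz": 0}
  ]
}}

```text
time: 8.02
tool_pos: [466.5, 316.5, 222.1]
tcp_rot: [-3.137, 0.003, -1.682]
contact_force: [0.1, 0.3, -1.2]
grip_width: 23.5
```

Run:
```python
from h import *
c=camera_model("wrist");o=get_obs();print(o['tool_pos'],o['contact_force'],o['grip_width'])
np.save("w5.npy",c,allow_pickle=True)
for n in("wrist","scene"):
    im=cv2.cvtColor(capture(n),cv2.COLOR_RGB2BGR)
    if n=="scene": im=cv2.resize(im[100:280,150:390],None,fx=3,fy=3)
    cv2.imwrite(f"pics/{n}5.png",im)
```

```text
[466.4704174  316.50404228 222.07630446] [ 0.09686001  0.30727342 -1.1917857 ] 23.52965370282192
```

View pics/wrist5.png

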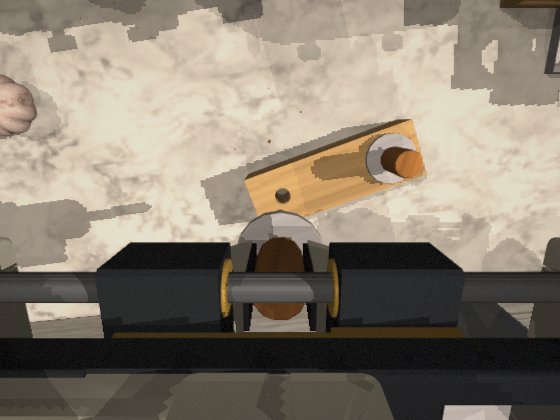

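View pics/scene5.png

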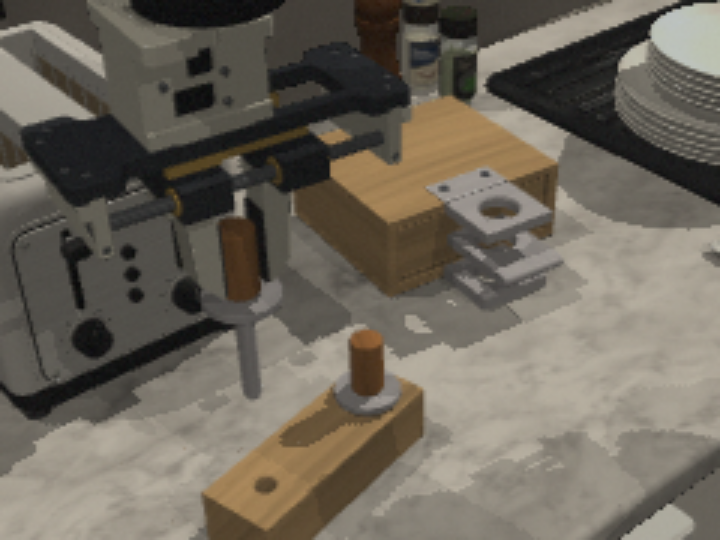

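The long pin hangs upright in the gripper, with its empty rest hole at (283,195) in the wrist view. The short pin hasn't moved.

Run:
```python
from h import *
c=np.load("w5.npy",allow_pickle=True).item()
p=ray(0,(283,195.5),44,c);print("rest hole",p)
tgt=np.array([580.3,-3.6]); cur=get_obs()['tool_pos'][:2]; a=get_obs()['tcp_rot'][2]
d=tgt-cur;x=np.array([np.cos(a),np.sin(a)]);y=np.array([np.sin(a),-np.cos(a)])
print(d, d@x/40,d@y/40)
```

```text
rest hole [465.2 314.2  44. ]
[ 115.2947634 -319.3307709] 7.612259572857686 -3.754216830870026
```

Call:
{"op": "drive_tool", "data": {
  "deltas": [
    {"hand": 1,"tx": 0.5,"ty": -0.4,"tz": 0,"wx": 0,"wy": 0,"wz": 0},
    {"hand": 1,"tx": 0.8,"ty": -0.5,"tz": 0,"wx": 0,"wy": 0,"wz": 0},
    {"hand": 1,"tx": 0.85,"ty": -0.45,"tz": 0,"wx": 0,"wy": 0,"wz": 0},
    {"hand": 1,"tx": 0.85,"ty": -0.45,"tz": 0,"wx": 0,"wy": 0,"wz": 0},
    {"hand": 1,"tx": 0.85,"ty": -0.45,"tz": 0,"wx": 0,"wy": 0,"wz": 0},
    {"hand": 1,"tx": 0.85,"ty": -0.45,"tz": 0,"wx": 0,"wy": 0,"wz": 0},
    {"hand": 1,"tx": 0.85,"ty": -0.4,"tz": 0,"wx": 0,"wy": 0,"wz": 0},
    {"hand": 1,"tx": 0.85,"ty": -0.35,"tz": 0,"wx": 0,"wy": 0,"wz": 0},
    {"hand": 1,"tx": 0.8,"ty": -0.2,"tz": 0,"wx": 0,"wy": 0,"wz": 0},
    {"hand": 1,"tx": 0.41,"ty": -0.1,"tz": 0,"wx": 0,"wy": 0,"wz": 0},
    {"hand": 1,"tx": 0,"ty": 0,"tz": 0,"wx": 0,"wy": 0,"wz": 0},
    {"hand": 1,"tx": 0,"ty": 0,"tz": 0,"wx": 0,"wy": 0,"wz": 0},
    {"hand": 1,"tx": 0,"ty": 0,"tz": 0,"wx": 0,"wy": 0,"wz": 0}
  ]
}}

```text
time: 9.2
tool_pos: [579.7, -2.5, 217.8]
tcp_rot: [3.139, 0.001, -1.682]
contact_force: [-1.2, -0.1, -0.8]
grip_width: 23.3
```

Run:
```python
from h import *
o=get_obs();print(o['tool_pos'],o['tcp_rot'],o['contact_force'],o['grip_width'])
im=cv2.cvtColor(capture("scene"),cv2.COLOR_RGB2BGR)
cv2.imwrite("pics/scene6.png",cv2.resize(im[60:240,200:440],None,fx=3,fy=3))
im=cv2.cvtColor(capture("top"),cv2.COLOR_RGB2BGR)
cv2.imwrite("pics/top6.png",cv2.convertScaleAbs(cv2.resize(im[120:280,180:420],None,fx=3,fy=3),alpha=1.6))
```

```text
[579.72743324  -2.53253755 217.82599201] [ 3.13910206e+00  5.03358806e-04 -1.68234466e+00] [-1.19923668 -0.14498798 -0.75612888] 23.31111542431669
```

View pics/scene6.png

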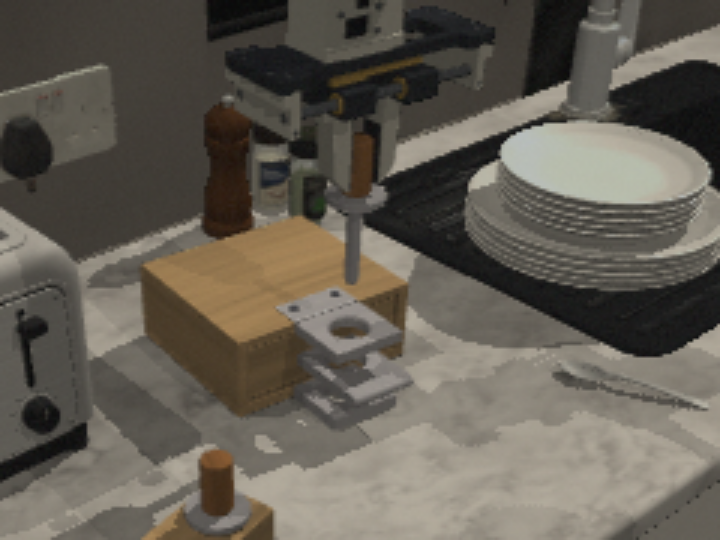

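The pin is upright with its tip at about (352,282) in this crop, just above the hole at (349,329). I'll descend part-way and check.

Call:
{"op": "drive_tool", "data": {
  "deltas": [
    {"hand": 1,"tx": 0,"ty": 0,"tz": 0.4,"wx": 0,"wy": 0,"wz": 0},
    {"hand": 1,"tx": 0,"ty": 0,"tz": 0.4,"wx": 0,"wy": 0,"wz": 0},
    {"hand": 1,"tx": 0,"ty": 0,"tz": 0,"wx": 0,"wy": 0,"wz": 0},
    {"hand": 1,"tx": 0,"ty": 0,"tz": 0,"wx": 0,"wy": 0,"wz": 0}
  ]
}}

```text
time: 9.63
tool_pos: [579.8, -2.3, 186.6]
tcp_rot: [3.14, 0.0, -1.681]
contact_force: [0.4, 0.6, -1.5]
grip_width: 23.4
```

Run:
```python
from h import *
o=get_obs();print(o['tool_pos'],o['tcp_rot'],o['contact_force'],o['grip_width'])
im=cv2.cvtColor(capture("scene"),cv2.COLOR_RGB2BGR)
cv2.imwrite("pics/scene7.png",cv2.resize(im[110:210,270:400],None,fx=5.5,fy=5.5,interpolation=cv2.INTER_CUBIC))
cv2.imwrite("pics/wrist7.png",cv2.cvtColor(capture("wrist"),cv2.COLOR_RGB2BGR))
c=camera_model("scene")
for P in ([580,-3,o['tool_pos'][2]-99],[580,-3.6,76.]):
    q=cv2.projectPoints(np.array([P],float),np.array(c['rvec']),np.array(c['tvec']),np.array([[c['fx'],0,c['cx']],[0,c['fy'],c['cy']],[0,0,1]]),None)[0].ravel()
    print((q-[270,110]+.4)*5.5)
```

```text
[579.83250917  -2.27255355 186.61131938] [ 3.13962917e+00  4.80509698e-05 -1.68101542e+00] [ 0.4300199   0.6115684  -1.53570232] 23.4129660796025
[254.67623828 301.54583693]
[254.43913328 323.23538902]
```

View pics/scene7.png

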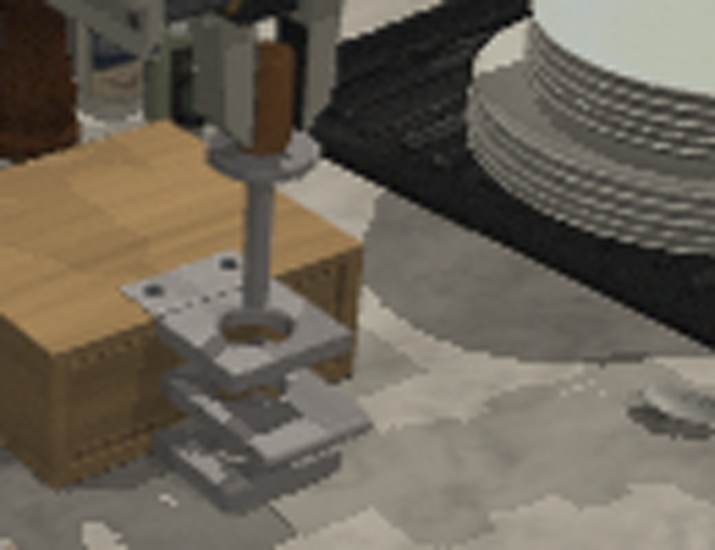

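View pics/wrist7.png

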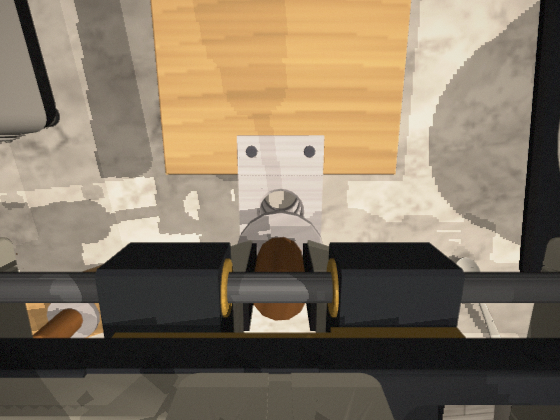

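The tip at (256,305) is above the hole centre at (257,325), as predicted. I'll lower it.

Call:
{"op": "drive_tool", "data": {
  "deltas": [
    {"hand": 1,"tx": 0,"ty": 0,"tz": 0.25,"wx": 0,"wy": 0,"wz": 0},
    {"hand": 1,"tx": 0,"ty": 0,"tz": 0.25,"wx": 0,"wy": 0,"wz": 0},
    {"hand": 1,"tx": 0,"ty": 0,"tz": 0.25,"wx": 0,"wy": 0,"wz": 0},
    {"hand": 1,"tx": 0,"ty": 0,"tz": 0.25,"wx": 0,"wy": 0,"wz": 0},
    {"hand": 1,"tx": 0,"ty": 0,"tz": 0,"wx": 0,"wy": 0,"wz": 0}
  ]
}}

```text
time: 10.15
tool_pos: [578.9, -3.2, 144.2]
tcp_rot: [3.137, 0.0, -1.683]
contact_force: [-0.5, -0.0, -0.6]
grip_width: 23.5
```

Call:
{"op": "drive_tool", "data": {
  "deltas": [
    {"hand": 1,"tx": 0,"ty": 0,"tz": 0.25,"wx": 0,"wy": 0,"wz": 0},
    {"hand": 1,"tx": 0,"ty": 0,"tz": 0.25,"wx": 0,"wy": 0,"wz": 0},
    {"hand": 1,"tx": 0,"ty": 0,"tz": 0.2,"wx": 0,"wy": 0,"wz": 0},
    {"hand": 1,"tx": 0,"ty": 0,"tz": 0.15,"wx": 0,"wy": 0,"wz": 0},
    {"hand": 1,"tx": 0,"ty": 0,"tz": 0.1,"wx": 0,"wy": 0,"wz": 0},
    {"hand": 1,"tx": 0,"ty": 0,"tz": 0,"wx": 0,"wy": 0,"wz": 0}
  ]
}}

```text
time: 10.65
tool_pos: [579.9, -3.3, 108.0]
tcp_rot: [3.14, -0.0, -1.683]
contact_force: [0.2, -0.6, -1.1]
grip_width: 23.3
```

Call:
{"op": "drive_tool", "data": {
  "deltas": [
    {"hand": 1,"tx": 0,"ty": 0,"tz": 0.05,"wx": 0,"wy": 0,"wz": 0},
    {"hand": 1,"tx": 0,"ty": 0,"tz": 0.04,"wx": 0,"wy": 0,"wz": 0},
    {"hand": 1,"tx": 0,"ty": 0,"tz": 0,"wx": 0,"wy": 0,"wz": 0},
    {"hand": 1,"tx": 0,"ty": 0,"tz": 0,"wx": 0,"wy": 0,"wz": 0}
  ]
}}

```text
time: 10.98
tool_pos: [580.5, -3.4, 105.7]
tcp_rot: [-3.141, -0.0, -1.683]
contact_force: [0.5, -0.1, -1.0]
grip_width: 23.2
```

Not quite in contact (about 2 mm left). I'll open the jaws, let the pin settle and rise.

Call:
{"op": "drive_tool", "data": {
  "deltas": [
    {"hand": 0.2,"tx": 0,"ty": 0,"tz": 0,"wx": 0,"wy": 0,"wz": 0},
    {"hand": 0,"tx": 0,"ty": 0,"tz": 0,"wx": 0,"wy": 0,"wz": 0},
    {"hand": -0.3,"tx": 0,"ty": 0,"tz": 0,"wx": 0,"wy": 0,"wz": 0},
    {"hand": -0.3,"tx": 0,"ty": 0,"tz": 0,"wx": 0,"wy": 0,"wz": 0},
    {"hand": -0.3,"tx": 0,"ty": 0,"tz": 0,"wx": 0,"wy": 0,"wz": 0},
    {"hand": -0.3,"tx": 0,"ty": 0,"tz": 0,"wx": 0,"wy": 0,"wz": 0},
    {"hand": -0.3,"tx": 0,"ty": 0,"tz": -0.3,"wx": 0,"wy": 0,"wz": 0},
    {"hand": -0.3,"tx": 0,"ty": 0,"tz": -0.6,"wx": 0,"wy": 0,"wz": 0},
    {"hand": -0.3,"tx": 0,"ty": 0,"tz": -0.8,"wx": 0,"wy": 0,"wz": 0},
    {"hand": -0.3,"tx": 0,"ty": 0,"tz": -0.8,"wx": 0,"wy": 0,"wz": 0},
    {"hand": -0.3,"tx": 0,"ty": 0.8,"tz": -0.5,"wx": 0,"wy": 0,"wz": 0},
    {"hand": -0.3,"tx": 0,"ty": 0.8,"tz": 0,"wx": 0,"wy": 0,"wz": 0},
    {"hand": -0.3,"tx": 0,"ty": 0.8,"tz": 0,"wx": 0,"wy": 0,"wz": 0},
    {"hand": -0.3,"tx": 0,"ty": 0,"tz": 0,"wx": 0,"wy": 0,"wz": 0},
    {"hand": -0.3,"tx": 0,"ty": 0,"tz": 0,"wx": 0,"wy": 0,"wz": 0}
  ]
}}

```text
time: 12.23
tool_pos: [484.0, 7.6, 226.1]
tcp_rot: [-3.141, -0.0, -1.682]
contact_force: [0.2, 0.8, 0.5]
grip_width: 59.4
```

Run:
```python
from h import *
c=camera_model("wrist");o=get_obs();print(o['tool_pos'],o['contact_force'],o['grip_width'])
np.save("w8.npy",c,allow_pickle=True)
cv2.imwrite("pics/wrist8.png",cv2.cvtColor(capture("wrist"),cv2.COLOR_RGB2BGR))
im=cv2.cvtColor(capture("scene"),cv2.COLOR_RGB2BGR)
cv2.imwrite("pics/scene8.png",cv2.resize(im[110:270,200:400],None,fx=3.6,fy=3.6,interpolation=cv2.INTER_CUBIC))
```

```text
[483.9834136    7.56253608 226.08238931] [0.22690834 0.80877273 0.46904067] 59.397297462132094
```

View pics/scene8.png

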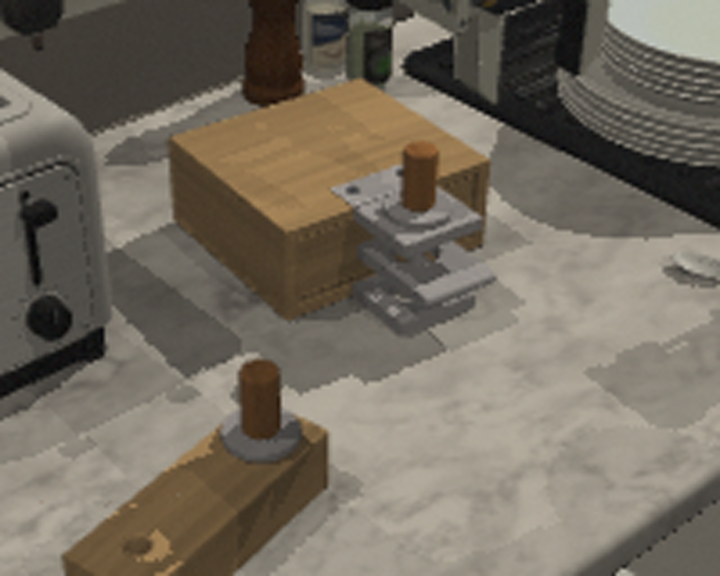

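View pics/wrist8.png

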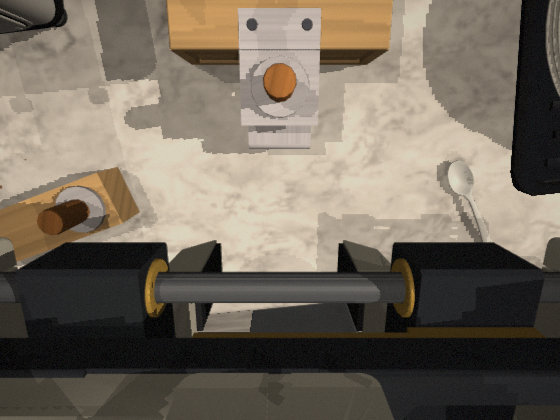

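The collar lies flat on the upper lug (wrist view, pin top at (280,82)), the drawer is in and the short pin is in place. I'll do one numeric check and hand in.

Run:
```python
from h import *
c=np.load("w8.npy",allow_pickle=True).item()
a=ray(0,(279.5,82),126,c);b=ray(0,(281,88),82,c);f=ray(0,(279.5,147.5),44,c)
print("top",a,"collar",b,"tongue front",f,"opening",np.linalg.norm(f[:2]-[580.3,-3.6])-53)
close_job()
```

```text
top [579.6  -2.5 126. ] collar [579.6  -3.8  82. ] tongue front [529.   3.  44.] opening -1.2771810513000403
the job is handed in; nothing more can be done
```

The knife box is locked and the job was handed in at about 12.3 s of the 48 s. The hand-in reports no verdict.

**What I did:** I pushed the tongue in with closed fingers until it hit the stop, at about 14 N. Then I took the long pin from the left hole of the rest, lowered it through the three holes and let go. I raised the gripper and backed it away before handing in.

**Last checks (wrist camera):**

| Check | Measured |
|---|---|
| Drawer opening | about -1 mm, so fully in within measuring error |
| Pin top, (579.6, -2.5) | 1.3 mm from the hole axis, (580.3, -3.6) |
| Pin collar, (579.6, -3.8) | 0.7 mm from the hole axis, flat on the upper lug in the scene picture |
| Pin tilt | about 1.7° from the collar and top points |
| Short pin | still in its hole in the rest |
| Contact force | under 1 N, gripper clear of everything |

**Disagreements and unmeasured points:**
- The top camera's y readings were 3–5 mm lower than the scene and wrist cameras'. I used the wrist values, and the pin fitted.
- I did not measure the tip depth directly; the flat collar implies about 72 mm.
- My first move call was refused because the rows did not list every key, and nothing moved.

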